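Fit a divider in the record-card tray

TASK

Three aluminium dividers stand in the wooden rack. Take the middle-sized one, which fits the card tray, and slide it edgewise down the tray's empty pair of guides until it rests fully home on the tray's floor; lower it all the way in the grip rather than dropping it, then let go. Leave the narrower and the wider divider standing in the rack.

Things in the scene. Friction and masses are not known exactly. Their poses are not given: they have to be found in the camera images.
- divider_mid (a point): Middle-sized aluminium divider: sheet 5 thick, 120 wide, 95 mm high, plus a grip tab centred on its top edge, 34 wide, 10 thick, 45 high (140 overall). Point: plate's middle, 70 mm above its lower edge; tab is 25 to 70 above it. x: normal, y: width, z: up. 140 g. Upright in one of 3 slots (8 wide, 75 apart, ends open) of a wooden rack 200 x 165; slot floor 10, ribs to 45 mm above table.
- narrow_mid (a point): Narrow divider, stays in its slot of the rack: same shape, height, tab, axes and point as the middle-sized one, but 90 mm wide.
- wide_mid (a point): Wide divider, stays in its slot of the rack: same shape, height, tab, axes and point as the middle-sized one, but 150 mm wide.
- seat (a point): Seat of the divider's lower edge, mid-way between the empty guides, on the floor (8 mm above table) of a fixed grey tray 240 x 136, walls 82 high. x: along tray, normal of the seated plate; y: guide to guide; z: up. Channels 12 wide (x), 16 deep, 128 apart (y), white; mouths flare to 34 x 150 at 97 mm above table. Guides 100 mm along +x hold a fixed divider like it; card packs are under 70 high.

How it is judged:
By the outcome, as a careful person would: the job done as asked, in the order asked, and still so for the second after the job is handed in, with the robot touching nothing.
It also fails if it takes over 40 s, if anything falls off the work surface, if the arm or the gripper's body presses on something with over 40 N, if the wrist force passes 120 N, or if a joint passes its speed limit or range.

ROBOT

A 6-joint arm with a two-finger parallel gripper is mounted at the origin on the work surface. World frame = base frame: x ahead of the robot, y to its left, z up, the work surface at z = 0. Lengths are in m, angles in degrees, forces in N, time in s.
With the tool pointing down it reaches from about 0.325 to 0.925 m from the base axis. Payload 3.1 kg.
Tool frame: the origin (TCP) lies midway between the tips of the shut fingers; the grasp point (between the pads) lies 19 mm behind it; z points along the fingers, y is the direction in which the jaws open and shut (so a half turn about z gives the same grasp; the last joint's range is limited). The gripper opens to 85 mm and grips with 20 to 120 N. Pads are 22 mm wide; open, the fingers measure 114 mm over their backs; the gripper's body (76 mm by 85 mm) begins 54 mm behind the grasp point. The pads swing forward as they close: fully open they stand 13 mm farther back than shut.
Start: joints at [-83.148, 12.427, 92.441, -0, 75.132, -6.429], TCP at [0.144, -0.608, 0.202] pointing down, gripper open.
Joint ranges: [-157.48, 157.48], [-44.54, 120.13], [17.64, 146.25], [-64.5, 244.5], [7.68, 150.69], [-147.95, 147.95]. Speed limits (degrees/s): [159.86, 159.86, 180, 180, 180, 180].

INTERFACE

Orientations are given as a 3x3 rotation matrix whose columns are the frame's x, y, z axes.
In Python, from rig import arm gives the robot as it stands.
- The arm moves only by the tool drive_tool, never from a script. Its argument "motion" is one flat list of numbers, 7 for each row, row after row: the shift along the tool's x, y, z in m, then the turn, a rotation vector about the tool's x, y, z in rad, then the finger opening in m, from 0 to 0.0854. A call has exactly 8 rows; each row shifts and turns the commanded pose from where the row before left it, along the tool's axes as they then stand; what a row does not reach is not made up. A row lasts 1/10 s, in which the tool goes at most 50 mm and 8.59 degrees, less where a joint would pass 70% of its speed; a pose out of reach is approached as far as the arm can. A call with a gripper value outside its range is refused whole. The fingers move at their own pace and stop on an object; "squeeze" is the grip in N (left out, the last holds). Time passes only in rows, so rows that do not move let the fingers close, or fill a call up. It gives the time, the measured TCP pose, the force and the opening at its end, in the units of the state.
- arm.get_state(): the state, without advancing time (a new reading comes with each control period).
- arm.snapshot(name): name is "side" or "top"; returns a dict with "image" (400x640x3 uint8, blue, green, red), "fov_y" (degrees; the focal length in pixels is half the picture's height over the tangent of half this angle, whatever the lens; pixels are square), "cx", "cy" (the principal point, pixels), "R" (3x3) and "t" (3): a world point X has camera coordinates R X + t. Camera axes: x right, y down, z forward; pixel columns grow to the right and rows downward; lengths in m; the calibration is good to about 2 mm. A picture is of the moment at which its call begins. There is no depth.
- arm.job_done(): hands the job in, once; it reports no verdict.
The state is a dict: "t": time; "joint_positions": joint angles; "dq": joint speeds; "effort": joint torques, N m; "position": TCP position; "tool_rot": TCP orientation; "wrist_force": force on the tool from outside, world axes, zero at the start; "torque": the same for the moment, N m; "gripper_width": finger opening in m.
Only numpy, scipy, OpenCV 4.12 (cv2) and the standard library are available. Lean on these libraries where they do the work, as an engineer would, in place of code of your own. Each camera call takes 0.05 s, during which the arm holds its last target.

## Working session

There is one attempt and no reset: what is moved stays moved. The work goes in short steps, Python scripts to look and compute and a tool call to move; the robot and the scene stay as the last step left them, time stands still between calls to the robot, and variables do not carry over. Pictures are saved under pics/ and viewed, and the job is handed in when it is done.

Besides the shell and the picture viewer there is one more tool, called after "Request:" in YAML: its name, and indented under it one key for each argument. drive_tool: Moves the arm, as the interface text tells. Its arguments: {"type":"object","properties":{"motion":{"type":"array","items":{"type":"number"}},"squeeze":{"type":"number"}},"required":["motion"]}

```bash
ls; mkdir -p pics; python3 - <<'E'
from rig import arm
import cv2,numpy as np,json
s=arm.get_state();print(s)
for n in("side","top"):
    d=arm.snapshot(n);cv2.imwrite(f"pics/{n}0.png",d["image"]);np.savez(f"{n}0.npz",**d)
    print(n,d["fov_y"],d["cx"],d["cy"],np.round(d["R"],4).tolist(),np.round(d["t"],4), [k for k in d])
E
```

```text
pics
{'t': 0.0, 'joint_positions': array([-8.31491237e+01,  1.24766004e+01,  9.25298727e+01,  3.14800682e-04,
        7.51316340e+01, -6.42637315e+00]), 'dq': array([ 0.00776482,  0.00558907,  0.01181917, -0.07659164,  0.07422556,
        0.01985954]), 'effort': array([ 4.10104203e-04, -3.96847987e+01, -3.03847754e+01, -1.28421289e-04,
        9.82792466e-03, -9.89214897e-06]), 'position': array([ 0.14347916, -0.60739033,  0.20075735]), 'tool_rot': array([[ 9.73270506e-01,  2.29661581e-01, -2.82256141e-04],
       [ 2.29661590e-01, -9.73267601e-01,  2.39384377e-03],
       [ 2.75063188e-04, -2.39468093e-03, -9.99997095e-01]]), 'wrist_force': array([-0.17021957, -0.28876132, -0.50257991]), 'torque': array([ 0.07889565, -0.02414528, -0.02743008]), 'gripper_width': 0.08572590006164676}
side 49.527371427634705 320.38124787825313 193.9363387134693 [[-0.8782, -0.4781, -0.0139], [-0.2226, 0.4343, -0.8729], [0.4234, -0.7634, -0.4878]] [0.4912 0.1959 0.6726] ['image', 'fov_y', 'cx', 'cy', 'R', 't']
top 45.884968818331174 317.1279633741207 194.1740296542544 [[0.0083, -0.9998, -0.0185], [-0.983, -0.0048, -0.1836], [0.1835, 0.0197, -0.9828]] [0.0035 0.5506 0.8473] ['image', 'fov_y', 'cx', 'cy', 'R', 't']
```

View pics/side0.png

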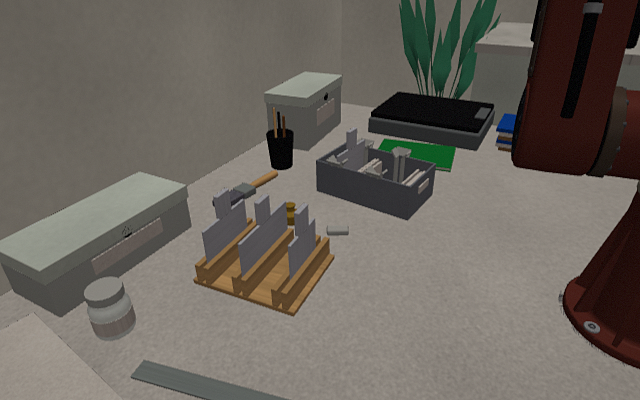

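View pics/top0.png

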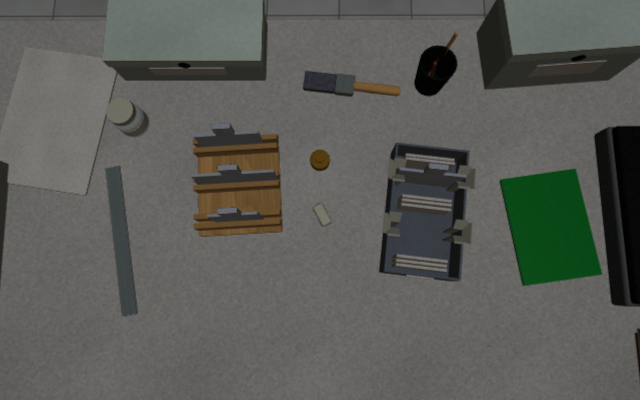

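```bash
python3 - <<'E'
import cv2
t=cv2.imread("pics/top0.png");s=cv2.imread("pics/side0.png")
a=cv2.resize(t[115:245,180:300],None,fx=4.6,fy=4.6,interpolation=cv2.INTER_CUBIC)
cv2.imwrite("pics/t_rack.png",a)
a=cv2.resize(t[135:290,370:490],None,fx=3.8,fy=3.8,interpolation=cv2.INTER_CUBIC)
cv2.imwrite("pics/t_tray.png",a)
a=cv2.resize(s[180:320,185:345],None,fx=4.2,fy=4.2,interpolation=cv2.INTER_CUBIC)
cv2.imwrite("pics/s_rack.png",a)
a=cv2.resize(s[120:220,305:445],None,fx=5.5,fy=5.5,interpolation=cv2.INTER_CUBIC)
cv2.imwrite("pics/s_tray.png",a)
E
```

```text
(no output)
```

View pics/t_rack.png

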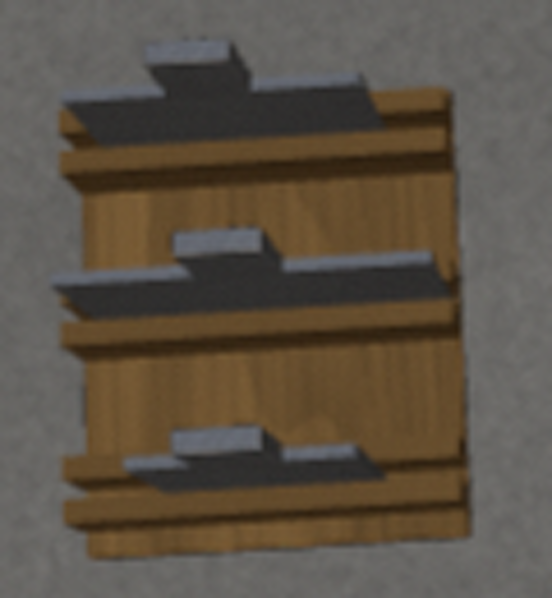

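View pics/t_tray.png

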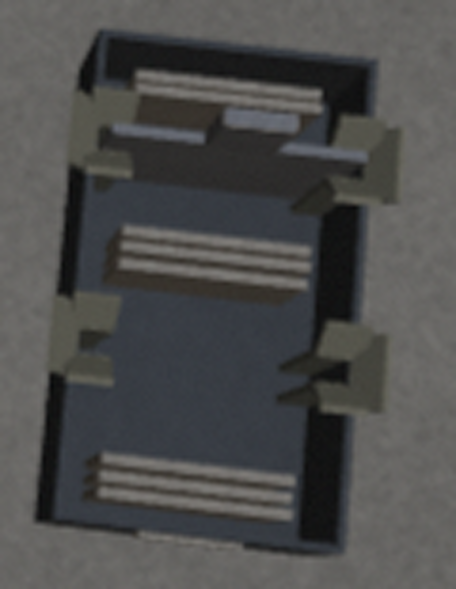

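View pics/s_rack.png

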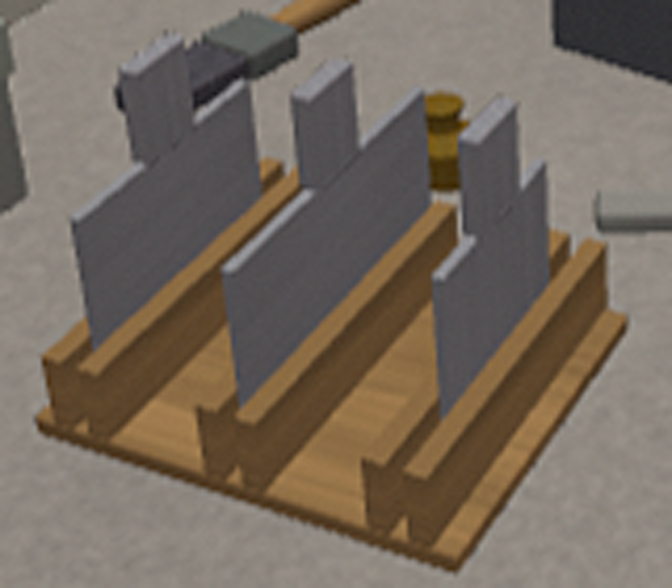

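View pics/s_tray.png

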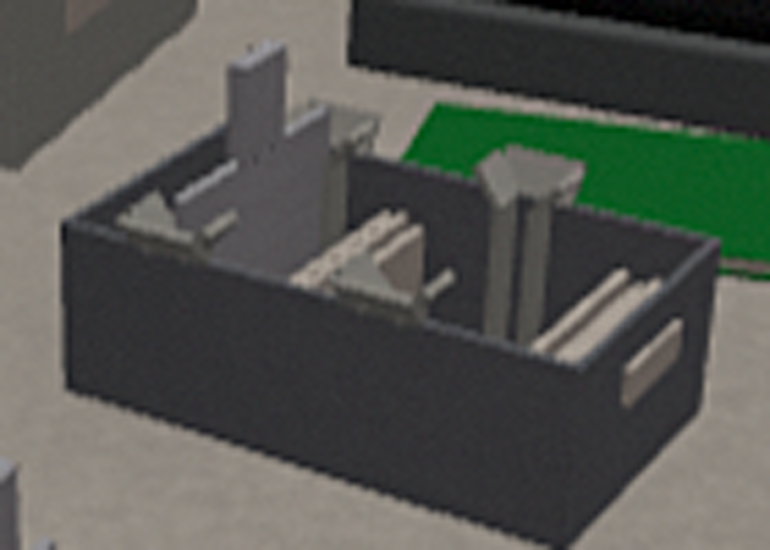

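```bash
cat > h.py <<'E'
import cv2,numpy as np
class Cam:
    def __init__(s,f):
        d=np.load(f);s.im=d["image"];s.R=d["R"];s.t=d["t"];s.f=200/np.tan(np.radians(float(d["fov_y"]))/2);s.cx=float(d["cx"]);s.cy=float(d["cy"])
    def ray(s,p):
        v=np.array([(p[0]-s.cx)/s.f,(p[1]-s.cy)/s.f,1.]);v=s.R.T@v;return -s.R.T@s.t,v/np.linalg.norm(v)
    def onz(s,p,z):
        o,v=s.ray(p);return o+v*(z-o[2])/v[2]
    def proj(s,X):
        c=s.R@np.asarray(X)+s.t;return np.array([s.cx+s.f*c[0]/c[2],s.cy+s.f*c[1]/c[2]])
def tri(c1,p1,c2,p2):
    o1,v1=c1.ray(p1);o2,v2=c2.ray(p2)
    a=np.linalg.lstsq(np.c_[v1,-v2],o2-o1,rcond=None)[0]
    A=o1+a[0]*v1;B=o2+a[1]*v2;return (A+B)/2,np.linalg.norm(A-B)
E
python3 - <<'E'
from h import *
T=Cam("top0.npz")
def segs(x0,y0,x1,y1,lo):
    c=cv2.resize(T.im[y0:y1,x0:x1],None,fx=8,fy=8,interpolation=cv2.INTER_CUBIC).astype(int)
    m=((c.min(2)>lo)&(c[...,0]-c[...,2]>4)).astype(np.uint8)
    n,l,st,ce=cv2.connectedComponentsWithStats(m)
    for i in range(1,n):
        if st[i,4]>300:
            pts=np.argwhere(l==i)[:,::-1].astype(np.float32)
            r=cv2.minAreaRect(pts);b=(cv2.boxPoints(r)+.5)/8-.5+[x0,y0]
            print(st[i,4]/64,np.round((ce[i]+.5)/8-.5+[x0,y0],2),np.round(b,1).tolist())
print("rack");segs(185,120,285,245,85)
print("tray");segs(385,150,480,185,85)
print(T.im[127,218:225],T.im[140,220],T.im[130,290])
E
```

```text
rack
72.296875 [220.   125.47] [[210.8, 123.8], [229.0, 122.7], [229.2, 127.2], [211.1, 128.2]]
50.890625 [245.63 131.96] [[234.3, 131.4], [257.3, 129.9], [257.4, 132.5], [234.5, 134.0]]
48.484375 [203.46 134.63] [[192.5, 134.1], [214.5, 132.5], [214.7, 135.1], [192.7, 136.8]]
71.15625 [226.74 166.98] [[217.5, 165.5], [235.9, 164.3], [236.1, 168.5], [217.8, 169.7]]
52.5625 [256.99 171.38] [[241.3, 171.4], [272.9, 169.4], [273.0, 171.4], [241.4, 173.4]]
54.28125 [204.38 174.53] [[190.3, 173.8], [219.9, 172.4], [220.0, 174.9], [190.5, 176.3]]
76.640625 [226.65 210.16] [[217.1, 208.5], [235.9, 207.5], [236.1, 212.0], [217.4, 213.0]]
25.9375 [248.8  212.96] [[241.3, 212.5], [256.1, 211.4], [256.3, 213.5], [241.4, 214.6]]
18.84375 [212.68 215.22] [[207.0, 214.5], [218.5, 214.0], [218.6, 215.9], [207.1, 216.4]]
tray
75.40625 [438.44 166.05] [[428.7, 167.2], [429.2, 162.8], [447.9, 164.9], [447.4, 169.3]]
50.65625 [411.1  169.49] [[399.2, 169.3], [399.5, 166.8], [423.1, 169.8], [422.8, 172.3]]
46.171875 [455.27 174.53] [[444.0, 174.5], [444.2, 172.1], [466.3, 174.5], [466.0, 176.9]]
[[111 104 103]
 [112 105 102]
 [107 101  98]
 [111 104 103]
 [112 107 105]
 [111 106 103]
 [107 100  99]] [48 47 50] [100 102 102]
```

```bash
python3 - <<'E'
from h import *
np.set_printoptions(precision=4,suppress=True)
T=Cam("top0.npz");S=Cam("side0.npz")
def an(name,tab,A,B,C,D,zt,zp):
    # A,B left/right outer ends of plate top edge (mid thickness)
    t=T.onz(tab,zt);a=T.onz(A,zp);b=T.onz(B,zp);c=T.onz(C,zp);d=T.onz(D,zp)
    v=b-a;yaw=np.degrees(np.arctan2(v[0],-v[1]))
    print(name,"tab",t,"plate mid",(a+b)/2,"width",np.linalg.norm(v)*1e3,"yaw(dx per -y) deg",yaw,"tab via seg centres line",(c+d)/2, np.degrees(np.arctan2((d-c)[0],-(d-c)[1])), "side proj",S.proj(t))
an("far",[220.,125.47],[192.6,135.5],[257.4,131.2],[203.46,134.63],[245.63,131.96],.150,.105)
an("mid",[226.74,166.98],[190.4,175.1],[273,170.4],[204.38,174.53],[256.99,171.38],.150,.105)
an("near",[226.65,210.16],[207.,215.4],[256.2,212.4],[212.68,215.22],[248.8,212.96],.150,.105)
an("tray",[438.44,166.05],[399.3,168],[466.2,175.7],[411.1,169.49],[455.27,174.53],.148,.103)
# side tab tops by mask
c0=cv2.resize(S.im[120:290,190:420],None,fx=3.4,fy=3.4,interpolation=cv2.INTER_CUBIC)
cv2.imwrite("pics/s2.png",c0)
# tray guides outer corners, from crop (scale 3.8, off 370,135)
f=lambda u,v:((u+.5)/3.8-.5+370,(v+.5)/3.8-.5+135)
for n,p in dict(LoutU=(57,295),LoutD=(50,382),LinU=(122,297),LinD=(113,384),RoutU=(388,337),RoutD=(383,412),RinU=(323,322),RinD=(318,408),FLoutU=(74,90),FRoutU=(402,130)).items():
    print(n,np.round(f(*p),1),T.onz(f(*p),.097))
for n,p in dict(TL=(98,30),TR=(377,62),BL=(36,522),BR=(343,553)).items(): print(n,T.onz(f(*p),.082))
E
```

```text
far tab [0.653  0.1754 0.15  ] plate mid [0.6532 0.1762 0.105 ] width 119.37498035667433 yaw(dx per -y) deg 4.085770697964625 tab via seg centres line [0.6533 0.177  0.105 ] 3.9044835960221467 side proj [222.0675 191.5101]
mid tab [0.5787 0.1604 0.15  ] plate mid [0.5791 0.1608 0.105 ] width 149.6778403955547 yaw(dx per -y) deg 3.5639417256664125 tab via seg centres line [0.5787 0.1626 0.105 ] 3.7384254237887844 side proj [262.8483 197.4557]
near tab [0.5039 0.1573 0.15  ] plate mid [0.5041 0.1578 0.105 ] width 87.72023999012546 yaw(dx per -y) deg 3.840473606973524 tab via seg centres line [0.5037 0.1593 0.105 ] 3.932487573204486 side proj [302.4282 207.1718]
tray tab [ 0.5821 -0.201   0.148 ] plate mid [ 0.5827 -0.2012  0.103 ] width 119.94988656526463 yaw(dx per -y) deg -6.573733529036792 tab via seg centres line [ 0.5824 -0.202   0.103 ] -6.514810520675904 side proj [352.4353 128.8757]
LoutU [384.6 212.3] [ 0.5097 -0.1145  0.097 ]
LoutD [382.8 235.2] [ 0.4688 -0.1105  0.097 ]
LinU [401.7 212.8] [ 0.5089 -0.1449  0.097 ]
LinD [399.4 235.7] [ 0.468  -0.1398  0.097 ]
RoutU [471.7 223.3] [ 0.4908 -0.268   0.097 ]
RoutD [470.4 243.1] [ 0.4559 -0.2639  0.097 ]
RinU [454.6 219.4] [ 0.4976 -0.2382  0.097 ]
RinD [453.3 242. ] [ 0.4575 -0.2341  0.097 ]
FLoutU [389.1 158.3] [ 0.6091 -0.1244  0.097 ]
FRoutU [475.4 168.8] [ 0.5899 -0.2798  0.097 ]
TL [ 0.6435 -0.1388  0.082 ]
TR [ 0.6277 -0.2743  0.082 ]
BL [ 0.4047 -0.1047  0.082 ]
BR [ 0.3916 -0.2467  0.082 ]
```

View pics/s2.png

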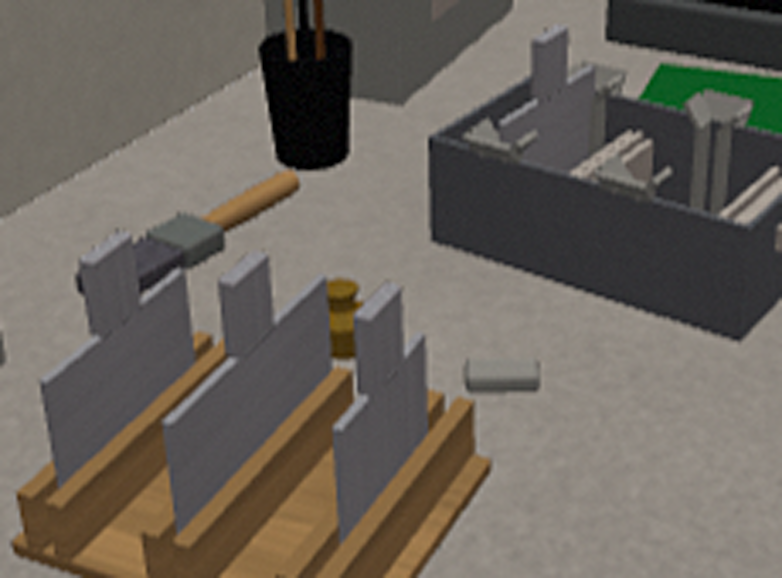

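Request:
drive_tool:
  motion: [0,0,-0.005,0,0,-0.14,0.05,0,0,-0.005,0,0,-0.14,0.05,0,0,-0.005,0,0,-0.14,0.05,0,0,-0.005,0,0,-0.14,0.05,0,0,-0.005,0,0,-0.14,0.05,0,0,-0.005,0,0,-0.14,0.05,0,0,-0.005,0,0,-0.14,0.05,0,0,-0.005,0,0,-0.14,0.05]
  squeeze: 60

```text
t: 0.9
position: [0.1435, -0.6078, 0.2415]
tool_rot: [[0.212, 0.977, -0.0], [0.977, -0.212, 0.002], [0.001, -0.001, -1.0]]
wrist_force: [-0.1, -0.5, -0.2]
gripper_width: 0.0498
```

Request:
drive_tool:
  motion: [0,0,0,0,0,-0.14,0.05,0,0,0,0,0,-0.147,0.05,0,0,0,0,0,0,0.05,0,0,0,0,0,0,0.05,0.03,0.02,0,0,0,0,0.05,0.03,0.02,0,0,0,0,0.05,0.03,0.02,0,0,0,0,0.05,0.03,0.02,0,0,0,0,0.05]

```text
t: 1.7
position: [0.2157, -0.4818, 0.2418]
tool_rot: [[-0.065, 0.998, 0.0], [0.998, 0.065, 0.001], [0.001, 0.0, -1.0]]
wrist_force: [-0.7, 0.7, -0.3]
gripper_width: 0.0501
```

```bash
cat >> h.py <<'E'
np.set_printoptions(precision=4,suppress=True)
def goal(s,p,yawy):
    """shift in tool axes and rotvec (tool axes) to reach p with tool down, y axis at yawy deg"""
    from scipy.spatial.transform import Rotation as Ro
    a=np.radians(yawy);y=np.array([np.cos(a),np.sin(a),0]);z=np.array([0,0,-1.]);x=np.cross(y,z)
    G=np.c_[x,y,z];R=s["tool_rot"]
    print("pos",s["position"],"t",s["t"],"F",s["wrist_force"],"M",s["torque"],"w",s["gripper_width"],"J",s["joint_positions"])
    print("shift",R.T@(np.array(p)-s["position"]),"rot",Ro.from_matrix(R.T@G).as_rotvec())
E
python3 - <<'E'
from h import *; from rig import arm
goal(arm.get_state(),[.653,.176,.2],3.9)
E
```

```text
pos [ 0.2157 -0.4818  0.2418] t 1.7 F [-0.6935  0.6587 -0.3393] M [ 0.0124 -0.0213  0.0026] w 0.050060607635262176 J [-73.5089  -1.2977 103.0067   0.0133  78.3175 -77.2222]
shift [0.6281 0.4789 0.0422] rot [ 0.0001 -0.0005 -0.0033]
```

Request:
drive_tool:
  motion: [0.039,0.03,0,0,0,0,0.05,0.039,0.03,0,0,0,0,0.05,0.039,0.03,0,0,0,0,0.05,0.039,0.03,0,0,0,0,0.05,0.039,0.03,0,0,0,0,0.05,0.039,0.03,0,0,0,0,0.05,0.039,0.03,0,0,0,0,0.05,0.039,0.03,0,0,0,0,0.05]

```text
t: 2.5
position: [0.4343, -0.1537, 0.2423]
tool_rot: [[-0.065, 0.998, 0.001], [0.998, 0.065, -0.001], [-0.001, 0.001, -1.0]]
wrist_force: [0.2, -0.6, 0.8]
gripper_width: 0.0499
```

Request:
drive_tool:
  motion: [0.039,0.03,0,0,0,0,0.05,0.039,0.03,0,0,0,0,0.05,0.039,0.03,0,0,0,0,0.05,0.039,0.03,0,0,0,0,0.05,0.039,0.03,0,0,0,0,0.05,0.039,0.029,0,0,0,0,0.05,0.039,0.03,0,0,0,0,0.05,0.039,0.03,0,0,0,0,0.05]

```text
t: 3.3
position: [0.6515, 0.1739, 0.2418]
tool_rot: [[-0.066, 0.998, -0.0], [0.998, 0.066, -0.0], [-0.0, -0.0, -1.0]]
wrist_force: [0.6, -0.6, 0.7]
gripper_width: 0.0498
```

```bash
python3 - <<'E'
from h import *; from rig import arm
goal(arm.get_state(),[.653,.176,.2],3.9)
d=arm.snapshot("side");cv2.imwrite("pics/side1.png",cv2.resize(d["image"][130:330,150:400],None,fx=3,fy=3,interpolation=cv2.INTER_CUBIC))
E
```

```text
pos [0.6515 0.1739 0.2418] t 3.3 F [ 0.6131 -0.6366  0.7268] M [-0.0202 -0.0109 -0.0065] w 0.049805565499617545 J [ 8.9909 16.7807 82.8717 -0.0149 80.3586  5.2312]
shift [0.002  0.0016 0.0418] rot [-0.0002  0.0003 -0.0024]
```

View pics/side1.png

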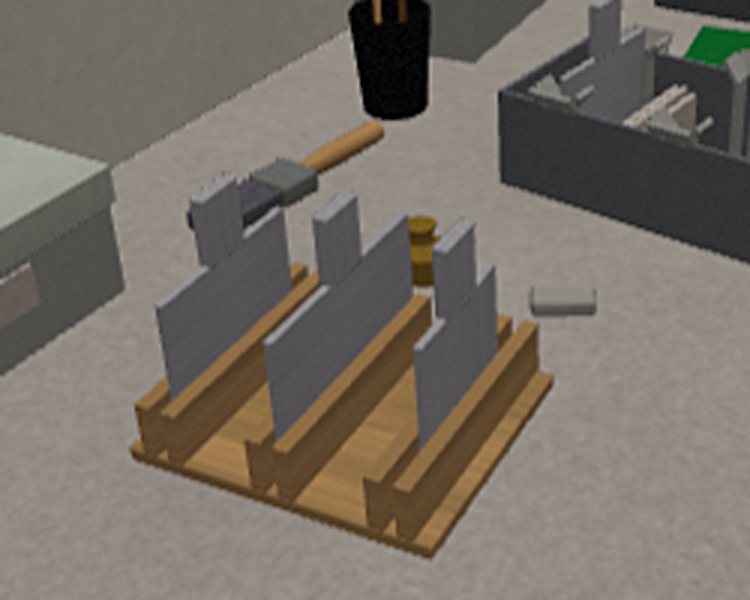

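```bash
python3 - <<'E'
from h import *; from rig import arm
S=Cam("side0.npz");T=Cam("top0.npz")
s=arm.get_state();print(s["t"],S.proj(s["position"]),T.proj(s["position"]))
for n in("side","top"):
    d=arm.snapshot(n);cv2.imwrite(f"pics/{n}2.png",d["image"]);print(np.round(d["t"],4))
E
```

```text
3.35 [212.1034 143.4023] [203.8096 105.5518]
[0.4912 0.1959 0.6726]
[0.0035 0.5506 0.8473]
```

View pics/side2.png

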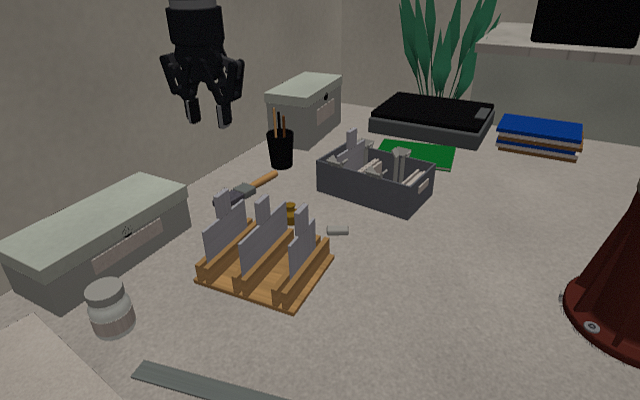

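View pics/top2.png

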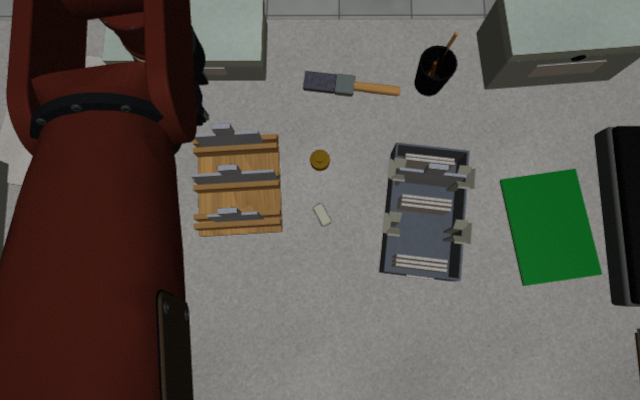

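```bash
python3 - <<'E'
from h import *; from rig import arm
S=Cam("side0.npz");T=Cam("top0.npz")
s=arm.get_state();p=s["position"];R=s["tool_rot"];print("cams",-S.R.T@S.t,-T.R.T@T.t)
for dy in(-.025,0,.025):
  for dz in (0,-.02,-.04,-.06): print(dy,dz,S.proj(p+R@[0,dy,dz]),T.proj(p+R@[0,dy,dz]))
im=cv2.imread("pics/side2.png");cv2.imwrite("pics/c1.png",cv2.resize(im[0:150,140:280],None,fx=4,fy=4,interpolation=cv2.INTER_CUBIC))
im=cv2.imread("pics/top2.png");cv2.imwrite("pics/c2.png",cv2.resize(im[20:150,140:260],None,fx=4,fy=4,interpolation=cv2.INTER_CUBIC))
E
```

```text
cams [0.1902 0.6633 0.506 ] [ 0.3857 -0.0105  0.9339]
-0.025 0 [229.3473 144.7015] [208.0354 123.0365]
-0.025 -0.02 [227.8367 132.8407] [204.7665 118.5929]
-0.025 -0.04 [226.2821 120.6346] [201.3114 113.8962]
-0.025 -0.06 [224.6816 108.0679] [197.6539 108.9242]
0 0 [216.4317 142.406 ] [207.7433 107.7098]
0 -0.02 [214.7586 130.6723] [204.4877 102.8736]
0 -0.04 [213.0375 118.6016] [201.048   97.7639]
0 -0.06 [211.2662 106.1793] [197.408   92.3568]
0.025 0 [203.8543 140.1706] [207.455   92.5767]
0.025 -0.02 [202.0278 128.5615] [204.2126  87.3584]
0.025 -0.04 [200.1495 116.6234] [200.7881  81.8469]
0.025 -0.06 [198.2172 104.3424] [197.1656  76.0168]
```

View pics/c1.png

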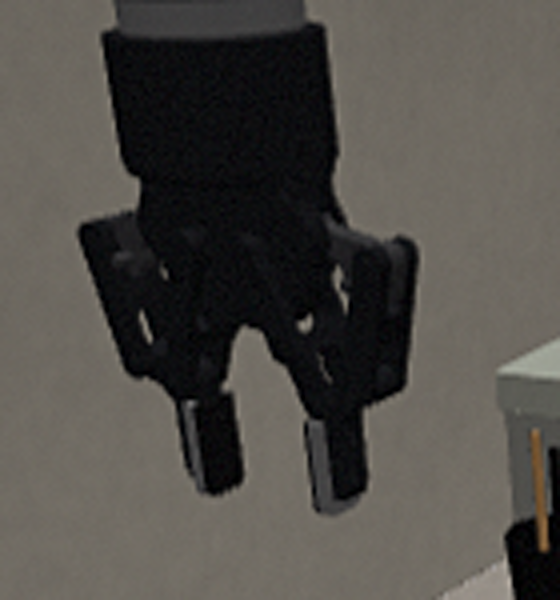

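View pics/c2.png

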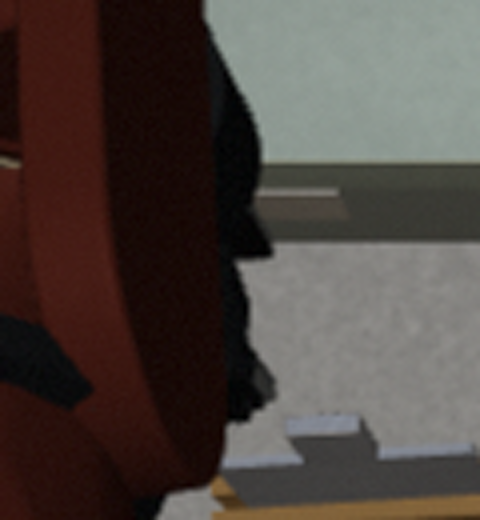

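```bash
python3 - <<'E'
from h import *; from rig import arm
for i in range(3): goal(arm.get_state(),[.653,.176,.2],3.9)
E
```

```text
pos [0.651  0.1745 0.2403] t 3.45 F [-1.3685 -1.1385  0.2631] M [-0.0438  0.0115 -0.0344] w 0.05039787093262264 J [ 9.0372 16.8766 82.9133  0.0077 80.3387  5.0465]
shift [0.0014 0.0022 0.0403] rot [-0.0022  0.0001  0.0016]
pos [0.651  0.1745 0.2403] t 3.45 F [-1.3685 -1.1385  0.2631] M [-0.0438  0.0115 -0.0344] w 0.05039787093262264 J [ 9.0372 16.8766 82.9133  0.0077 80.3387  5.0465]
shift [0.0014 0.0022 0.0403] rot [-0.0022  0.0001  0.0016]
pos [0.651  0.1745 0.2403] t 3.45 F [-1.3685 -1.1385  0.2631] M [-0.0438  0.0115 -0.0344] w 0.05039787093262264 J [ 9.0372 16.8766 82.9133  0.0077 80.3387  5.0465]
shift [0.0014 0.0022 0.0403] rot [-0.0022  0.0001  0.0016]
```

```bash
python3 - <<'E'
from h import *; from rig import arm
S=Cam("side0.npz");T=Cam("top0.npz")
p=arm.get_state()["position"];print(p,S.proj(p),T.proj(p),S.proj([.6515,.1739,.2418]))
for i in range(4):
    arm.snapshot("side"); s=arm.get_state(); print(s["t"],s["position"],s["dq"])
E
```

```text
[0.651  0.1745 0.2403] [216.4317 142.406 ] [207.7433 107.7098] [216.3068 141.3597]
3.5 [0.6504 0.1728 0.2408] [-1.945  -2.2775  1.687  -0.3367  0.1948 -0.4958]
3.55 [0.6502 0.1717 0.2413] [-1.4139 -1.8449  0.9454  0.0462 -0.0739 -0.2821]
3.6 [0.6502 0.1711 0.2418] [-0.9315 -1.1173  0.5296  0.1431 -0.2039 -0.2626]
3.65 [0.6502 0.1707 0.2422] [-0.5828 -0.7092  0.1762  0.1157 -0.1595 -0.2085]
```

Request:
drive_tool:
  motion: [0,0,0,0,0,0,0,0,0,0,0,0,0,0,0,0,0,0,0,0,0,0,0,0,0,0,0,0,0,0,0,0,0,0,0,0,0,0,0,0,0,0,0,0,0,0,0,0,0,0,0,0,0,0,0,0]

```text
t: 4.45
position: [0.6508, 0.172, 0.2421]
tool_rot: [[-0.068, 0.998, -0.0], [0.998, 0.068, 0.0], [0.0, -0.0, -1.0]]
wrist_force: [-0.3, -0.5, -0.3]
gripper_width: 0.0004
```

```bash
python3 - <<'E'
from h import *; from rig import arm
S=Cam("side0.npz");T=Cam("top0.npz")
s=arm.get_state();p=s["position"];print(p,s["dq"],S.proj(p),T.proj(p),s["gripper_width"])
d=arm.snapshot("side");im=d["image"];cv2.imwrite("pics/c3.png",cv2.resize(im[0:150,140:280],None,fx=4,fy=4,interpolation=cv2.INTER_CUBIC))
d=arm.snapshot("top");im=d["image"];cv2.imwrite("pics/c4.png",cv2.resize(im[20:150,140:260],None,fx=4,fy=4,interpolation=cv2.INTER_CUBIC))
E
```

```text
[0.6508 0.172  0.2421] [ 0.0641  0.0128 -0.0498 -0.0806  0.1486 -0.0502] [217.4115 140.8925] [209.021  107.4531] 0.00041110985186430885
```

View pics/c3.png

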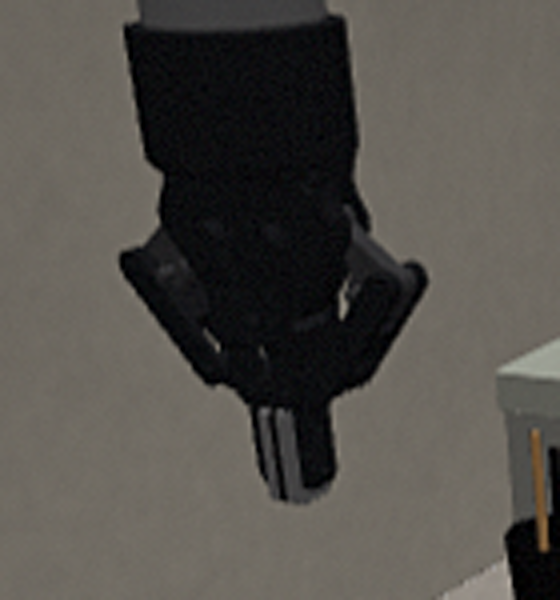

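View pics/c4.png

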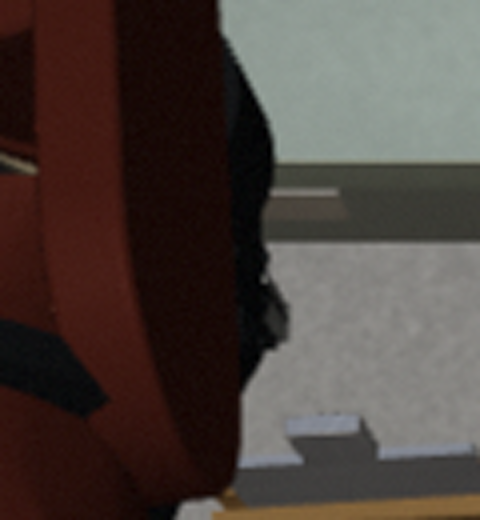

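```bash
python3 - <<'E'
from h import *
S=Cam("side0.npz");T=Cam("top0.npz")
print(tri(S,(213,123.7),T,(208.5,104.5)))
print(T.proj([.6508,.172,.265]),T.proj([.6508,.172,.242]),S.proj([.6508,.172,.265]))
print(tri(S,(221.7,192.2),T,(220,125.47)))
# base flange bolt
print(S.onz((592,327),0.0))
E
```

```text
(array([0.6505, 0.1696, 0.2683]), np.float64(0.011156423145007813))
[205.3245 101.8661] [209.05   107.4407] [215.5252 127.3918]
(array([0.6535, 0.1758, 0.1487]), np.float64(0.00022375173720581945))
[0.061  0.0479 0.    ]
```

Request:
drive_tool:
  motion: [0.004,0.0025,0,0,0,0,0.05,0,0,0.02,0,0,0,0.05,0,0,0.02,0,0,0,0.05,0,0,0.02,0,0,0,0.05,0,0,0.015,0,0,0,0.05,0,0,0.01,0,0,0,0.05,0,0,0,0,0,0,0.05,0,0,0,0,0,0,0.05]

```text
t: 5.35
position: [0.6534, 0.1763, 0.1576]
tool_rot: [[-0.068, 0.998, 0.001], [0.998, 0.068, 0.0], [0.0, 0.001, -1.0]]
wrist_force: [-0.1, -0.1, 0.6]
gripper_width: 0.0496
```

```bash
python3 - <<'E'
from h import *; from rig import arm
S=Cam("side0.npz");T=Cam("top0.npz")
s=arm.get_state();p=s["position"];print(p,s["dq"],S.proj(p),T.proj(p),s["gripper_width"])
goal(s,[.653,.176,.14],3.9)
d=arm.snapshot("side");im=d["image"];cv2.imwrite("pics/c5.png",cv2.resize(im[60:220,150:300],None,fx=4,fy=4,interpolation=cv2.INTER_CUBIC))
d=arm.snapshot("top");im=d["image"];cv2.imwrite("pics/c6.png",cv2.resize(im[80:180,170:290],None,fx=5,fy=5,interpolation=cv2.INTER_CUBIC))
E
```

```text
[0.6534 0.1763 0.1576] [-0.0263 -0.8827 -1.0313  0.0206 -0.0672 -0.0301] [220.9811 187.7363] [218.5541 123.7757] 0.04960004923672897
pos [0.6534 0.1763 0.1576] t 5.35 F [-0.1208 -0.0515  0.634 ] M [-0.032  -0.0169  0.0209] w 0.04960004923672897 J [ 9.1588 20.6638 87.067   0.0025 72.2227  5.2615]
shift [-0.0002 -0.0005  0.0176] rot [ 0.0008 -0.0001 -0.0001]
```

View pics/c5.png

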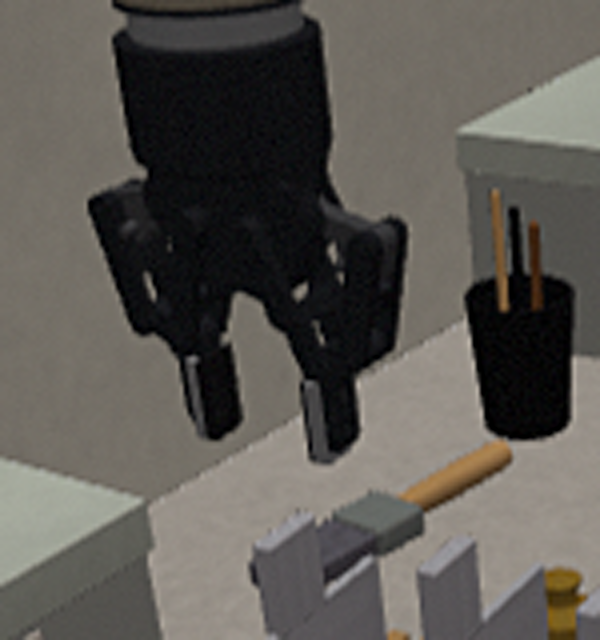

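View pics/c6.png

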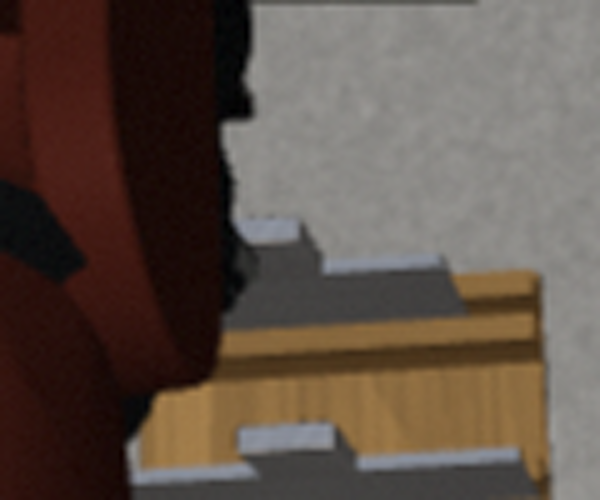

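Request:
drive_tool:
  motion: [0,0,0.01,0,0,0,0.05,0,0,0.015,0,0,0,0.05,0,0,0.015,0,0,0,0.05,0,0,0.01,0,0,0,0.05,0,0,0,0,0,0,0.05,0,0,0,0,0,0,0.05,0,0,0,0,0,0,0.05,0,0,0,0,0,0,0.05]

```text
t: 6.25
position: [0.6538, 0.1763, 0.1082]
tool_rot: [[-0.068, 0.998, 0.002], [0.998, 0.068, 0.0], [0.0, 0.002, -1.0]]
wrist_force: [0.1, 0.3, 0.2]
gripper_width: 0.0499
```

```bash
python3 - <<'E'
from h import *; from rig import arm
S=Cam("side0.npz");T=Cam("top0.npz")
s=arm.get_state();p=s["position"];print(p,s["dq"],S.proj(p),T.proj(p),s["gripper_width"])
goal(s,[.653,.176,.14],3.9)
d=arm.snapshot("side");im=d["image"];cv2.imwrite("pics/c7.png",cv2.resize(im[100:260,150:300],None,fx=4,fy=4,interpolation=cv2.INTER_CUBIC))
d=arm.snapshot("top");im=d["image"];cv2.imwrite("pics/c8.png",cv2.resize(im[80:180,170:290],None,fx=5,fy=5,interpolation=cv2.INTER_CUBIC))
E
```

```text
[0.6538 0.1763 0.1082] [-0.0137 -0.0838  0.037   0.0312  0.0748  0.1775] [224.3607 212.4517] [224.5958 132.5179] 0.049946242637971296
pos [0.6538 0.1763 0.1082] t 6.25 F [0.0946 0.2608 0.2412] M [-0.0228 -0.0272 -0.0451] w 0.049946242637971296 J [ 9.1563 23.4377 88.9892  0.0008 67.4647  5.2584]
shift [-0.0002 -0.0007 -0.0318] rot [ 0.0019 -0.0002 -0.    ]
```

View pics/c7.png

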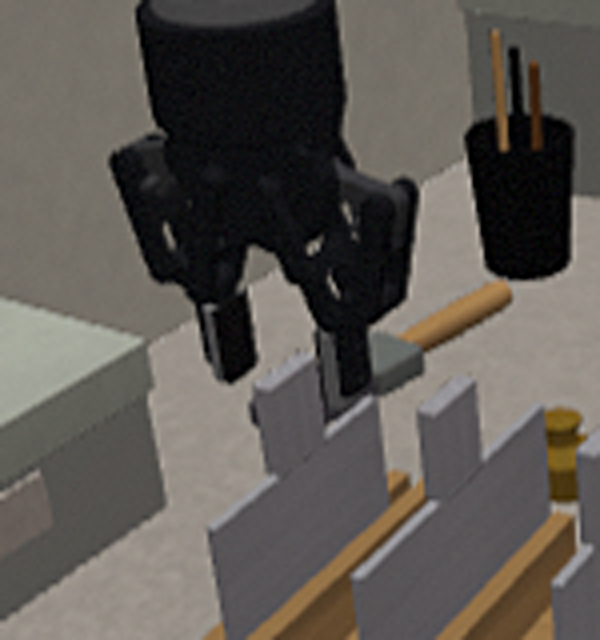

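View pics/c8.png

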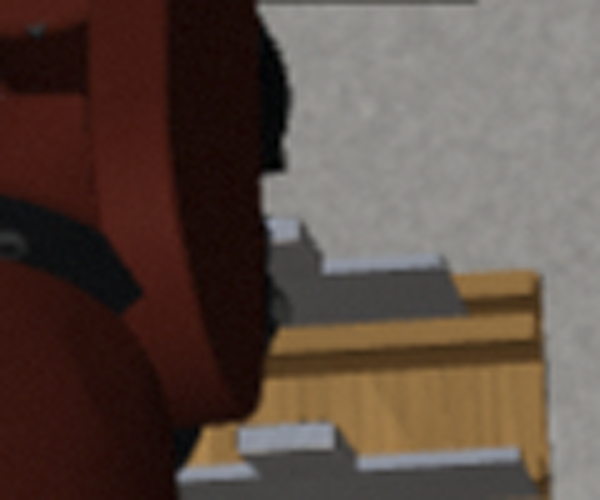

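```bash
python3 - <<'E'
from h import *; from rig import arm
S=Cam("side0.npz");T=Cam("top0.npz")
im=arm.snapshot("side")["image"];c=cv2.resize(im[160:230,190:270],None,fx=8,fy=8,interpolation=cv2.INTER_CUBIC)
cv2.imwrite("pics/c9.png",cv2.convertScaleAbs(c,alpha=1.8,beta=20))
for dx in (-.03,.03):
  for z in(.12,.13,.14): print(dx,z,S.proj([.6538+dx,.1763,z]),T.proj([.6538+dx,.1763,z]))
E
```

```text
-0.03 0.12 [237.2282 210.7903] [222.4581 146.4973]
-0.03 0.13 [236.5974 205.7787] [221.2429 144.9018]
-0.03 0.14 [235.9581 200.7006] [219.9988 143.2684]
0.03 0.12 [210.2675 202.705 ] [223.9465 114.6413]
0.03 0.13 [209.4855 197.8085] [222.7643 112.6975]
0.03 0.14 [208.6935 192.849 ] [221.5543 110.7082]
```

View pics/c9.png

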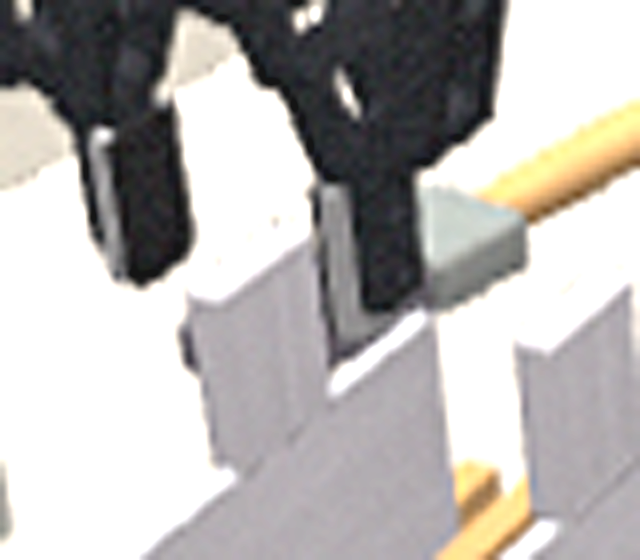

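Request:
drive_tool:
  motion: [0,0,0.01,0,0,0,0.05,0,0,0.012,0,0,0,0.05,0,0,0,0,0,0,0.05,0,0,0,0,0,0,0.0,0,0,0,0,0,0,0.0,0,0,0,0,0,0,0.0,0,0,0,0,0,0,0.0,0,0,0,0,0,0,0.0]
  squeeze: 70

```text
t: 7.2
position: [0.6534, 0.1762, 0.0856]
tool_rot: [[-0.068, 0.998, 0.001], [0.998, 0.068, 0.0], [0.0, 0.001, -1.0]]
wrist_force: [0.9, 0.6, 0.9]
gripper_width: 0.0093
```

```bash
python3 - <<'E'
from h import *; from rig import arm
goal(arm.get_state(),[.653,.176,.19],3.9)
im=arm.snapshot("side")["image"];c=cv2.resize(im[140:260,170:300],None,fx=5,fy=5,interpolation=cv2.INTER_CUBIC)
cv2.imwrite("pics/c10.png",cv2.convertScaleAbs(c,alpha=1.6,beta=15))
E
```

```text
pos [0.6534 0.1762 0.0856] t 7.2 F [0.8986 0.6414 0.8684] M [ 0.0345 -0.117  -0.0165] w 0.009294145012550095 J [ 9.1546 24.8446 89.6973  0.0002 65.3981  5.2588]
shift [-0.0002 -0.0003 -0.1044] rot [ 0.001  -0.0001 -0.0001]
```

View pics/c10.png

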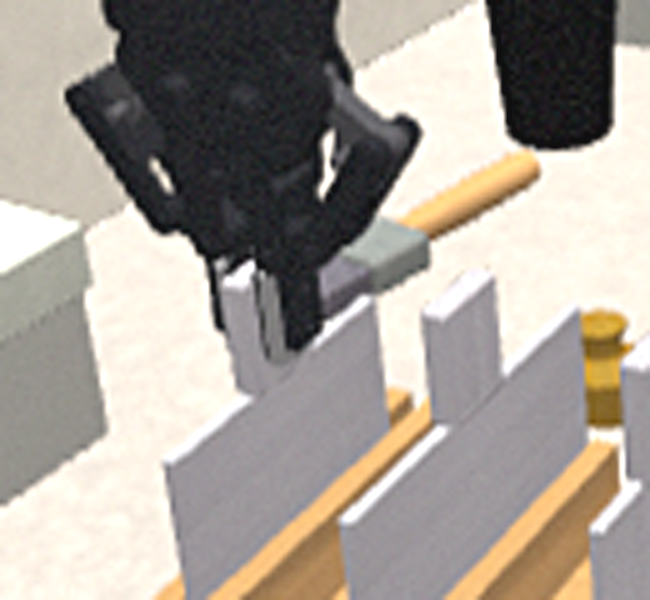

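Request:
drive_tool:
  motion: [0,0,-0.01,0,0,0,0,0,0,-0.02,0,0,0,0,0,0,-0.025,0,0,0,0,0,0,-0.03,0,0,0,0,0,0,-0.03,0,0,0,0,0,0,-0.03,0,0,0,0,0,0,-0.02,0,0,0,0,0,0,-0.01,0,0,0,0]

```text
t: 8.05
position: [0.6537, 0.1763, 0.2637]
tool_rot: [[-0.068, 0.998, 0.004], [0.998, 0.068, 0.001], [0.0, 0.004, -1.0]]
wrist_force: [1.1, 1.2, -0.7]
gripper_width: 0.0093
```

```bash
python3 - <<'E'
from h import *; from rig import arm
goal(arm.get_state(),[.483,-.190,.25],-6.5)
d=arm.snapshot("side");cv2.imwrite("pics/s3.png",d["image"])
d=arm.snapshot("top");cv2.imwrite("pics/t3.png",d["image"])
E
```

```text
pos [0.6537 0.1763 0.2637] t 8.05 F [ 1.114   1.1929 -0.731 ] M [ 0.0011 -0.0567  0.0247] w 0.009273898887826043 J [ 9.1592 16.2556 81.2134  0.0049 82.3247  5.255 ]
shift [-0.3539 -0.1953  0.0128] rot [ 0.0035 -0.0007  0.1816]
```

View pics/s3.png

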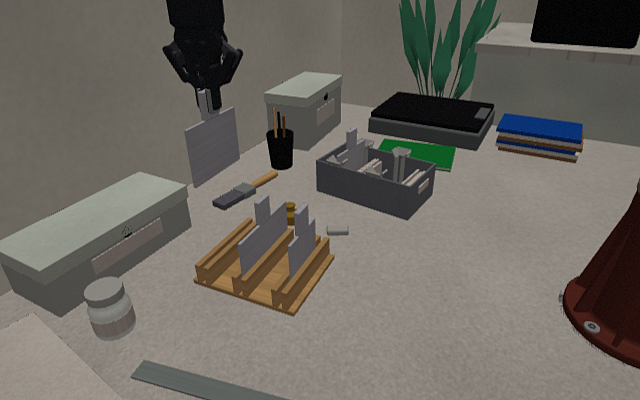

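View pics/t3.png

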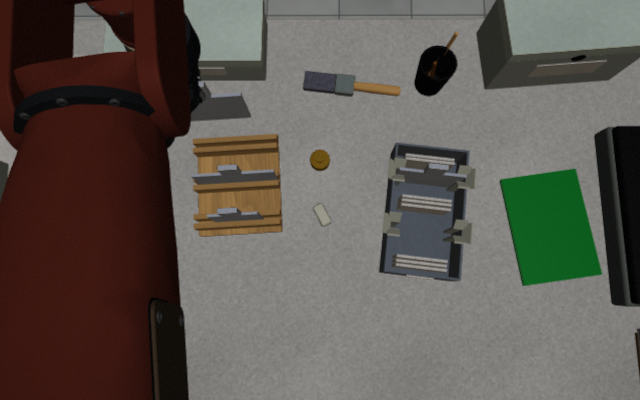

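Request:
drive_tool:
  motion: [0,0,0,0,0,0.05,0,0,0,0,0,0,0.07,0,0,0,0,0,0,0.062,0,-0.015,-0.005,0,0,0,0,0,-0.03,-0.01,0,0,0,0,0,-0.04,-0.0135,0,0,0,0,0,-0.04,-0.0135,0,0,0,0,0,-0.04,-0.0135,0,0,0,0,0]

```text
t: 8.95
position: [0.5766, 0.0165, 0.2584]
tool_rot: [[0.112, 0.994, -0.003], [0.994, -0.112, -0.001], [-0.001, -0.003, -1.0]]
wrist_force: [0.6, -0.6, -2.1]
gripper_width: 0.0087
```

Request:
drive_tool:
  motion: [-0.04,-0.0135,0,0,0,0,0,-0.04,-0.0135,0,0,0,0,0,-0.04,-0.0135,0,0,0,0,0,-0.035,-0.012,0,0,0,0,0,-0.03,-0.01,0,0,0,0,0,-0.02,-0.007,0,0,0,0,0,-0.01,-0.003,0,0,0,0,0,0,0,0,0,0,0,0]

```text
t: 9.75
position: [0.4812, -0.1877, 0.2592]
tool_rot: [[0.115, 0.993, -0.002], [0.993, -0.115, 0.001], [0.0, -0.002, -1.0]]
wrist_force: [0.7, 0.4, -1.4]
gripper_width: 0.0091
```

Request:
drive_tool:
  motion: [-0.002,0,0.01,0,0,0,0,0,0,0.01,0,0,0,0,0,0,0.01,0,0,0,0,0,0,0,0,0,0,0,0,0,0,0,0,0,0,0,0,0,0,0,0,0,0,0,0,0,0,0,0,0,0,0,0,0,0,0]

```text
t: 10.55
position: [0.4827, -0.189, 0.2307]
tool_rot: [[0.114, 0.994, 0.001], [0.994, -0.114, -0.001], [-0.0, 0.001, -1.0]]
wrist_force: [-0.1, -0.3, -2.5]
gripper_width: 0.0092
```

```bash
python3 - <<'E'
from h import *; from rig import arm
goal(arm.get_state(),[.483,-.190,.20],-6.5)
for n in("side","top"):
    d=arm.snapshot(n);np.savez(f"{n}4.npz",**d);cv2.imwrite(f"pics/{n}4.png",d["image"])
s=cv2.imread("pics/side4.png");cv2.imwrite("pics/s4c.png",cv2.convertScaleAbs(cv2.resize(s[60:220,300:450],None,fx=4,fy=4,interpolation=cv2.INTER_CUBIC),alpha=1.5,beta=10))
E
```

```text
pos [ 0.4827 -0.189   0.2307] t 10.55 F [-0.1123 -0.2757 -2.5034] M [-0.044   0.0317  0.0136] w 0.009151444668094286 J [-29.1382  -2.1055 104.9878   0.0002  77.0554 -22.6137]
shift [-0.001   0.0004  0.0307] rot [ 0.001   0.0004 -0.0004]
```

View pics/s4c.png

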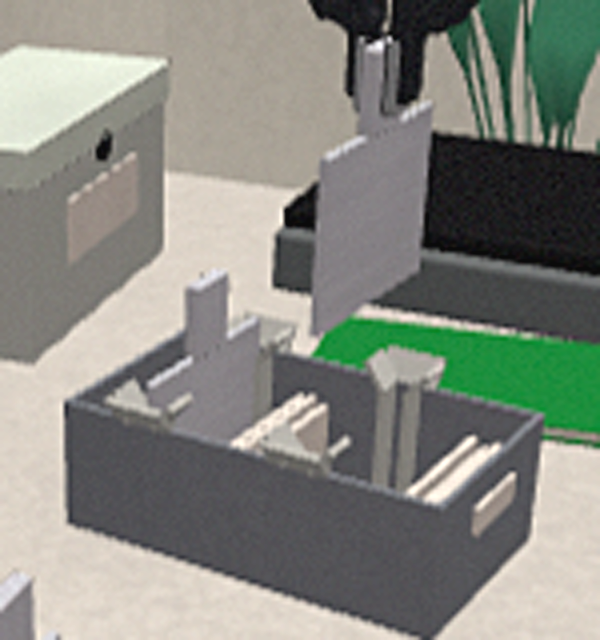

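View pics/top4.png

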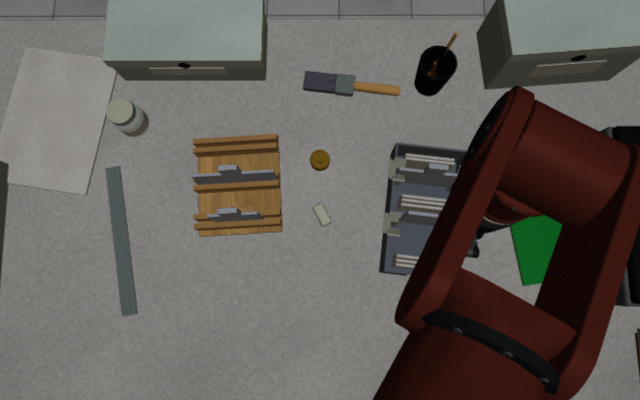

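```bash
python3 - <<'E'
from h import *; from rig import arm
S=Cam("side4.npz")
p=np.array([.4827,-.189,.2307]);a=np.radians(-6.5);n=np.array([np.cos(a),np.sin(a),0]);w=np.array([-n[1],n[0],0])
f=lambda q:((q[0]-300+.5)*4-.5,(q[1]-60+.5)*4-.5)
zb=.2307-.0756
for nm,y,z in(("BL",.06,0),("BR",-.06,0),("TL",.06,.095),("TR",-.06,.095),("tabTL",.017,.14),("tabTR",-.017,.14)):
    X=np.array([p[0],p[1],0])+w*y+[0,0,zb+z]-n*.0025*(1 if z<.1 else 2)
    print(nm,np.round(f(S.proj(X)),1))
# seat reference: fixed divider
q=np.array([.5823,-.2011,0])
for nm,y,z in(("TL",.06,.095),("TR",-.06,.095),("tabTL",.017,.14),("tabTR",-.017,.14)):
    X=q+w*y+[0,0,.008+z]-n*.0025*(1 if z<.1 else 2); print("fixed",nm,np.round(f(S.proj(X)),1))
s=S.im
cv2.imwrite("pics/s4d.png",cv2.convertScaleAbs(cv2.resize(s[60:160,330:420],None,fx=6,fy=6,interpolation=cv2.INTER_CUBIC),alpha=1.5,beta=10))
E
```

```text
BL [319.6 337.4]
BR [420.3 269. ]
TL [329.8 158.5]
TR [434.5 102.9]
tabTL [380.2  49. ]
tabTR [410.3  35.3]
fixed TL [157.6 385.1]
fixed TR [264.  317.8]
fixed tabTL [203.  287.6]
fixed tabTR [233.6 269.8]
```

View pics/s4d.png

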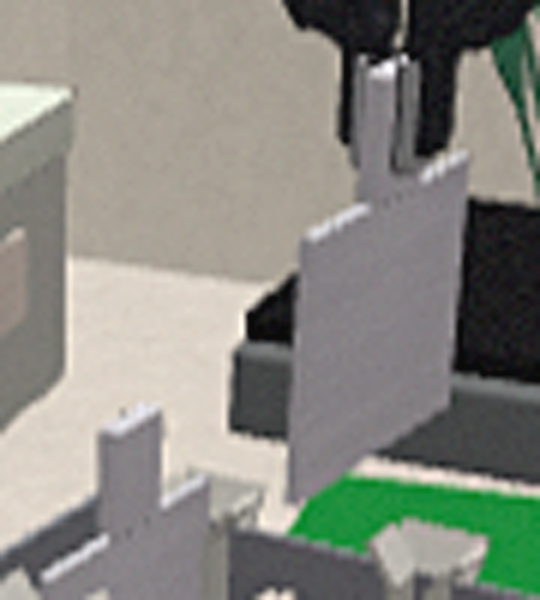

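Request:
drive_tool:
  motion: [-0.001,0.0004,0.008,0,0,0,0,0,0,0.009,0,0,0,0,0,0,0.009,0,0,0,0,0,0,0.009,0,0,0,0,0,0,0.008,0,0,0,0,0,0,0.005,0,0,0,0,0,0,0,0,0,0,0,0,0,0,0,0,0,0]

```text
t: 11.45
position: [0.4828, -0.1899, 0.1821]
tool_rot: [[0.114, 0.994, 0.0], [0.994, -0.114, -0.0], [-0.0, 0.0, -1.0]]
wrist_force: [0.4, 0.7, -0.9]
gripper_width: 0.0092
```

```bash
python3 - <<'E'
from h import *; from rig import arm
goal(arm.get_state(),[.483,-.190,.09],-6.5)
for n in("side","top"):
    d=arm.snapshot(n);np.savez(f"{n}5.npz",**d);cv2.imwrite(f"pics/{n}5.png",d["image"])
s=cv2.imread("pics/side5.png");cv2.imwrite("pics/s5c.png",cv2.convertScaleAbs(cv2.resize(s[80:200,320:440],None,fx=5,fy=5,interpolation=cv2.INTER_CUBIC),alpha=1.5,beta=10))
s=cv2.imread("pics/top5.png");cv2.imwrite("pics/t5c.png",cv2.convertScaleAbs(cv2.resize(s[135:290,370:490],None,fx=3.8,fy=3.8,interpolation=cv2.INTER_CUBIC),alpha=1.5,beta=10))
E
```

```text
pos [ 0.4828 -0.1899  0.1821] t 11.45 F [ 0.4448  0.6619 -0.8726] M [ 0.0017 -0.006   0.0402] w 0.009239246747725513 J [-29.2294   0.4545 107.8049   0.0008  71.7349 -22.6994]
shift [-0.0001  0.0002  0.0921] rot [ 0.0001  0.     -0.0005]
```

View pics/s5c.png

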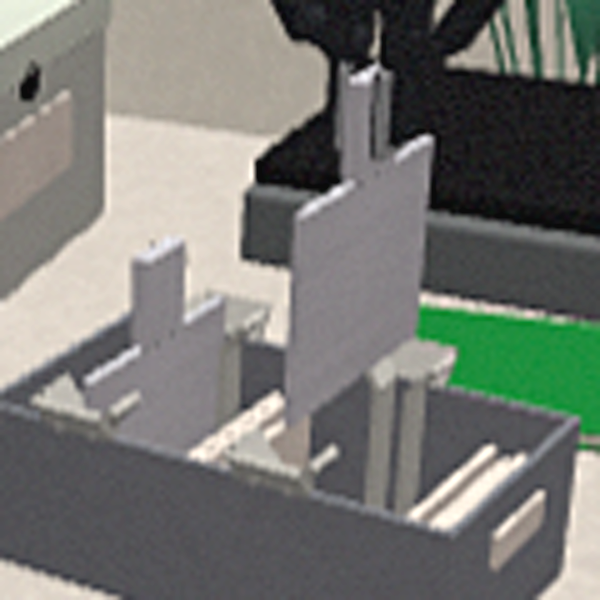

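View pics/t5c.png

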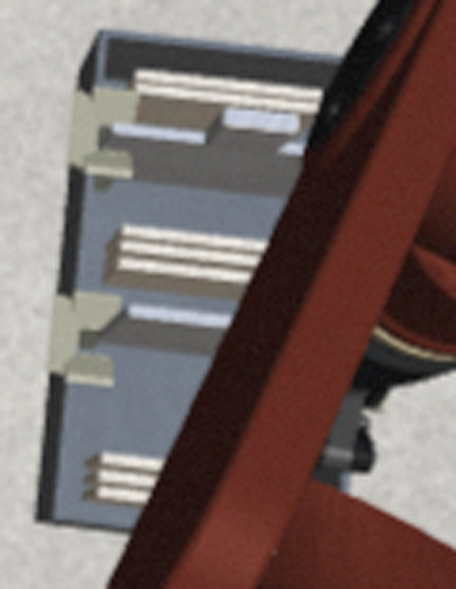

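```bash
python3 - <<'E'
from h import *
T=Cam("top5.npz")
x0,y0=395,210
c=cv2.resize(T.im[y0:225,x0:430],None,fx=8,fy=8,interpolation=cv2.INTER_CUBIC).astype(int)
m=((c.min(2)>85)&(c[...,0]-c[...,2]>4)).astype(np.uint8)
n,l,st,ce=cv2.connectedComponentsWithStats(m);i=1+np.argmax(st[1:,4])
r=cv2.minAreaRect(np.argwhere(l==i)[:,::-1].astype(np.float32));b=(cv2.boxPoints(r)+.5)/8-.5+[x0,y0]
print(b.tolist())
a=np.radians(-6.5);nn=np.array([np.cos(a),np.sin(a),0]);w=np.array([-nn[1],nn[0],0])
for q in b:
    X=T.onz(q,.1821-.0756+.095);d=X-[.483,-.19,0];print(X,"normal",d@nn,"width",d@w)
E
```

```text
[[403.1261787414551, 217.9728765487671], [403.5930061340332, 213.98362255096436], [429.81897354125977, 217.05261898040771], [429.35214614868164, 221.04187297821045]]
[ 0.4854 -0.1301  0.2015] normal -0.004412816151911211 width 0.05978357476747945
[ 0.4917 -0.131   0.2015] normal 0.001922279705982751 width 0.059617046573769275
[ 0.4871 -0.1715  0.2015] normal 0.001951122570473126 width 0.01880069196475358
[ 0.4808 -0.1706  0.2015] normal -0.004369932029400081 width 0.019029530467491382
```

Request:
drive_tool:
  motion: [0,0.0007,0.006,0,0,0,0,0,0,0.01,0,0,0,0,0,0,0.01,0,0,0,0,0,0,0.01,0,0,0,0,0,0,0.01,0,0,0,0,0,0,0.006,0,0,0,0,0,0,0,0,0,0,0,0,0,0,0,0,0,0]

```text
t: 12.35
position: [0.4834, -0.19, 0.13]
tool_rot: [[0.114, 0.994, -0.0], [0.994, -0.114, 0.0], [0.0, -0.0, -1.0]]
wrist_force: [-0.9, -0.4, -1.3]
gripper_width: 0.0089
```

```bash
python3 - <<'E'
from h import *; from rig import arm
goal(arm.get_state(),[.483,-.190,.0836],-6.5)
d=arm.snapshot("side");s=d["image"];cv2.imwrite("pics/s6c.png",cv2.convertScaleAbs(cv2.resize(s[80:200,320:440],None,fx=5,fy=5,interpolation=cv2.INTER_CUBIC),alpha=1.5,beta=10))
E
```

```text
pos [ 0.4834 -0.19    0.13  ] t 12.35 F [-0.8549 -0.3712 -1.2858] M [-0.0257  0.001  -0.014 ] w 0.008904131019991907 J [-29.2009   3.8932 110.2458   0.001   65.8674 -22.6689]
shift [-0.0001 -0.0004  0.0464] rot [-0.0001 -0.0001 -0.0006]
```

View pics/s6c.png

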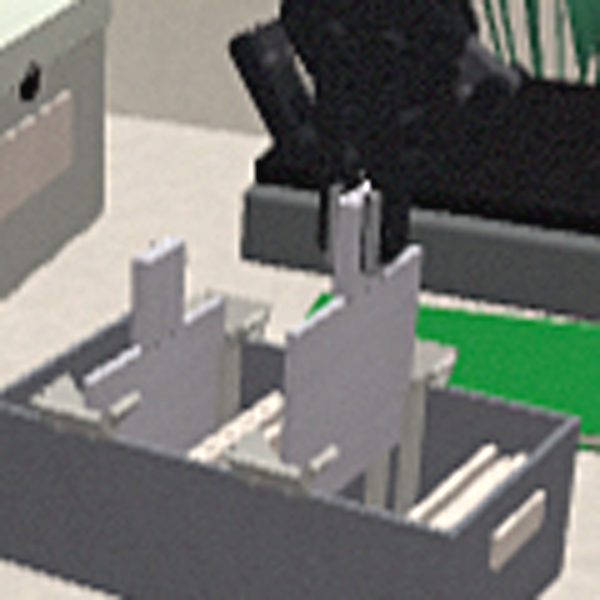

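Request:
drive_tool:
  motion: [0,0,0.006,0,0,0,0,0,0,0.008,0,0,0,0,0,0,0.008,0,0,0,0,0,0,0.008,0,0,0,0,0,0,0.006,0,0,0,0,0,0,0.004,0,0,0,0,0,0,0,0,0,0,0,0,0,0,0,0,0,0]

```text
t: 13.2
position: [0.4835, -0.19, 0.0901]
tool_rot: [[0.114, 0.994, 0.0], [0.994, -0.114, -0.0], [-0.0, 0.0, -1.0]]
wrist_force: [-0.0, -0.0, -1.0]
gripper_width: 0.0092
```

Request:
drive_tool:
  motion: [0,0,0.002,0,0,0,0,0,0,0.001,0,0,0,0,0,0,0.001,0,0,0,0,0,0,0.001,0,0,0,0,0,0,0,0,0,0,0,0,0,0,0,0,0,0,0,0,0,0,0,0,0,0,0,0,0,0,0,0]

```text
t: 14.0
position: [0.4834, -0.19, 0.0852]
tool_rot: [[0.114, 0.994, 0.0], [0.994, -0.114, -0.0], [-0.0, 0.0, -1.0]]
wrist_force: [0.2, 0.4, -1.8]
gripper_width: 0.0089
```

```bash
python3 - <<'E'
from h import *; from rig import arm
goal(arm.get_state(),[.483,-.190,.0836],-6.5)
E
```

```text
pos [ 0.4834 -0.19    0.0852] t 14.0 F [ 0.184   0.3554 -1.7877] M [0.0007 0.0003 0.0274] w 0.008930066914960542 J [-29.2008   7.3522 111.9258  -0.0016  60.7135 -22.6697]
shift [-0.0001 -0.0004  0.0016] rot [ 0.0001  0.0001 -0.0005]
```

Not touching yet (Fz still just the weight); creep down 1 mm at a time.

Request:
drive_tool:
  motion: [0,0,0.0005,0,0,0,0,0,0,0.0005,0,0,0,0,0,0,0.0005,0,0,0,0,0,0,0.0005,0,0,0,0,0,0,0,0,0,0,0,0,0,0,0,0,0,0,0,0,0,0,0,0,0,0,0,0,0,0,0,0]

```text
t: 14.8
position: [0.4835, -0.19, 0.0835]
tool_rot: [[0.114, 0.994, 0.0], [0.994, -0.114, -0.0], [-0.0, 0.0, -1.0]]
wrist_force: [-1.8, 1.2, 3.7]
gripper_width: 0.0091
```

Request:
drive_tool:
  motion: [0,0,0.0005,0,0,0,0,0,0,0,0,0,0,0,0,0,0,0,0,0,0,0,0,0,0,0,0,0,0,0,0,0,0,0,0,0,0,0,0,0,0,0,0,0,0,0,0,0,0,0,0,0,0,0,0,0]

```text
t: 15.6
position: [0.4837, -0.19, 0.0835]
tool_rot: [[0.114, 0.994, 0.0], [0.994, -0.114, -0.0], [-0.0, 0.0, -1.0]]
wrist_force: [-2.0, 1.8, 6.1]
gripper_width: 0.0092
```

```bash
python3 - <<'E'
from h import *; from rig import arm
goal(arm.get_state(),[.483,-.190,.0836],-6.5)
d=arm.snapshot("side");np.savez("side7.npz",**d);s=d["image"];cv2.imwrite("pics/s7c.png",cv2.convertScaleAbs(cv2.resize(s[80:200,320:440],None,fx=5,fy=5,interpolation=cv2.INTER_CUBIC),alpha=1.5,beta=10))
S=Cam("side7.npz")
a=np.radians(-6.5);n=np.array([np.cos(a),np.sin(a),0]);w=np.array([-n[1],n[0],0])
f=lambda q:((q[0]-320+.5)*5-.5,(q[1]-80+.5)*5-.5)
for q in([.4834,-.19,0],[.5823,-.2011,0]):
  for nm,y,z in(("TL",.06,.095),("TR",-.06,.095),("tabTL",.017,.14),("tabTR",-.017,.14)):
    X=np.array(q)+w*y+[0,0,.008+z]; print(nm,np.round(f(S.proj(X+n*.0025*(1 if z<.1 else 2))),1),np.round(f(S.proj(X-n*.0025*(1 if z<.1 else 2))),1))
E
```

```text
pos [ 0.4837 -0.19    0.0835] t 15.6 F [-1.9599  1.7623  6.1051] M [0.3012 0.4873 0.0155] w 0.009194959672571529 J [-29.1936   7.5146 111.9507   0.0083  60.5119 -22.6674]
shift [-0.0001 -0.0007 -0.0001] rot [ 0.0004  0.     -0.0005]
TL [282.3 431.1] [292.6 433.8]
TR [406.  338.8] [415.8 341.1]
tabTL [330.1 300.2] [350.9 305. ]
tabTR [365.9 276. ] [386.3 280.5]
TL [ 87.8 379. ] [ 97.1 381.5]
TR [221.3 295.3] [230.1 297.4]
tabTL [135.2 255.3] [153.9 259.6]
tabTR [173.8 233.3] [192.2 237.4]
```

View pics/s7c.png

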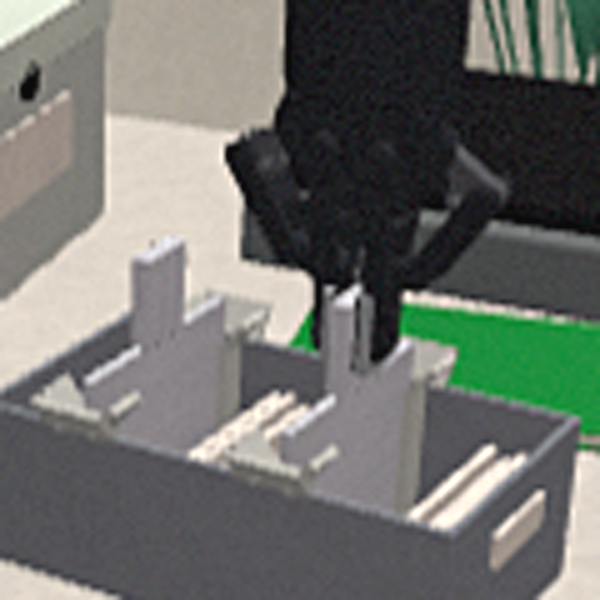

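Request:
drive_tool:
  motion: [0,0,-0.0005,0,0,0,0,0,0,0,0,0,0,0.02,0,0,0,0,0,0,0.035,0,0,0,0,0,0,0.035,0,0,0,0,0,0,0.035,0,0,0,0,0,0,0.035,0,0,0,0,0,0,0.035,0,0,0,0,0,0,0.035]

```text
t: 16.45
position: [0.4834, -0.1899, 0.0831]
tool_rot: [[0.114, 0.994, 0.0], [0.994, -0.114, 0.0], [0.0, 0.0, -1.0]]
wrist_force: [-0.2, -0.9, -0.8]
gripper_width: 0.0349
```

Request:
drive_tool:
  motion: [0,0,-0.005,0,0,0,0.035,0,0,-0.01,0,0,0,0.035,0,0,-0.02,0,0,0,0.035,0,0,-0.025,0,0,0,0.035,0,0,-0.025,0,0,0,0.035,0,0,-0.025,0,0,0,0.035,0,0,-0.02,0,0,0,0.035,0,0,-0.01,0,0,0,0.035]

```text
t: 17.25
position: [0.4848, -0.1907, 0.2267]
tool_rot: [[0.114, 0.994, 0.005], [0.994, -0.114, -0.003], [-0.002, 0.005, -1.0]]
wrist_force: [0.6, -0.4, 0.5]
gripper_width: 0.0351
```

Request:
drive_tool:
  motion: [-0.02,0,0,0,0,0,0.035,-0.04,0,0,0,0,0,0.035,-0.04,0,0,0,0,0,0.035,-0.04,0,0,0,0,0,0.035,-0.04,0,0,0,0,0,0.035,-0.03,0,0,0,0,0,0.035,-0.01,0,0,0,0,0,0.035,0,0,0,0,0,0,0.035]

```text
t: 18.05
position: [0.4578, -0.4093, 0.2227]
tool_rot: [[0.116, 0.993, -0.001], [0.993, -0.116, 0.001], [0.001, -0.001, -1.0]]
wrist_force: [0.1, 0.7, -1.1]
gripper_width: 0.0347
```

```bash
python3 - <<'E'
from h import *; from rig import arm
goal(arm.get_state(),[.483,-.190,.0836],-6.5)
for n in("side","top"):
    d=arm.snapshot(n);np.savez(f"{n}8.npz",**d);cv2.imwrite(f"pics/{n}8.png",d["image"])
s=cv2.imread("pics/side8.png");cv2.imwrite("pics/s8c.png",cv2.convertScaleAbs(cv2.resize(s[80:320,190:450],None,fx=2.4,fy=2.4,interpolation=cv2.INTER_CUBIC),alpha=1.5,beta=10))
s=cv2.imread("pics/top8.png");cv2.imwrite("pics/t8c.png",cv2.convertScaleAbs(cv2.resize(s[135:290,370:490],None,fx=3.8,fy=3.8,interpolation=cv2.INTER_CUBIC),alpha=1.5,beta=10))
E
```

```text
pos [ 0.4578 -0.4093  0.2227] t 18.05 F [ 0.0846  0.7241 -1.0734] M [-0.0077  0.0062 -0.0281] w 0.03474429670412811 J [-48.3523  10.2421  92.7603   0.0136  77.0588 -41.7101]
shift [ 0.2206 -0.0002  0.1392] rot [-0.0006 -0.0009 -0.0025]
```

View pics/s8c.png

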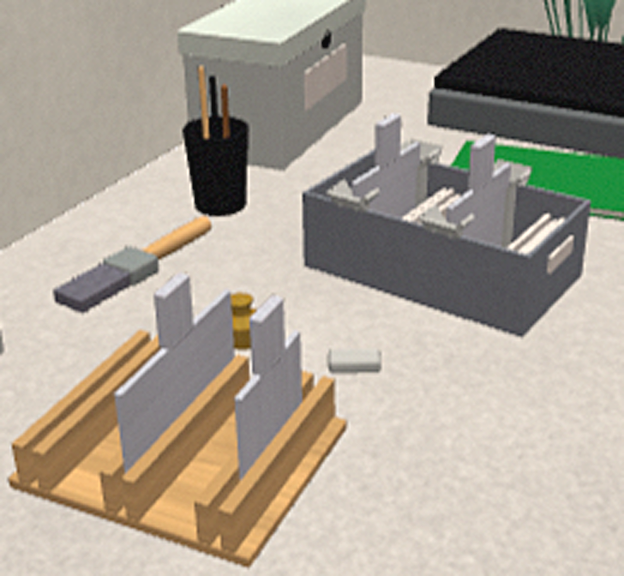

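View pics/t8c.png

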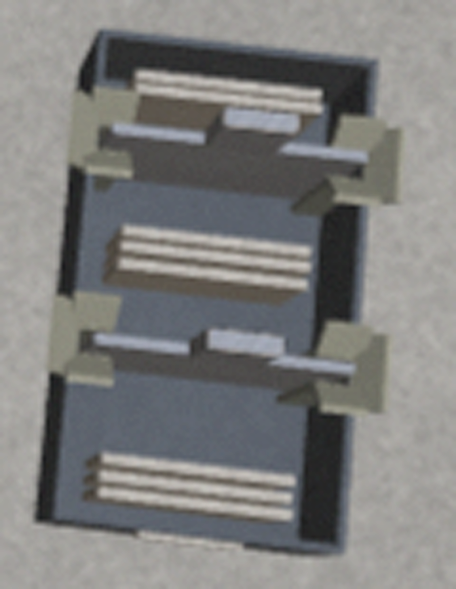

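Seated like its neighbour, both guides engaged; the other two dividers are still standing in the rack. A quick numeric triangulation check of the tab, then hand in.

```bash
python3 - <<'E'
from h import *; from rig import arm
T=Cam("top8.npz");S=Cam("side8.npz")
def comps(x0,y0,x1,y1):
    c=cv2.resize(T.im[y0:y1,x0:x1],None,fx=8,fy=8,interpolation=cv2.INTER_CUBIC).astype(int)
    m=((c.min(2)>85)&(c[...,0]-c[...,2]>4)).astype(np.uint8)
    n,l,st,ce=cv2.connectedComponentsWithStats(m)
    return [((ce[i]+.5)/8-.5+[x0,y0]) for i in range(1,n) if st[i,4]>1500]
for q in comps(390,215,470,240): print(q,T.onz(q,.148),T.onz(q,.103))
q=T.onz(comps(420,215,450,230)[0],.148);print("fixed minus placed",np.linalg.norm(np.array([.5821,-.201])-q[:2]))
f=S.proj([*q[:2],.148]);print("side pred tab top",f)
x,y=np.round(f).astype(int);cv2.imwrite("pics/fin.png",cv2.convertScaleAbs(cv2.circle(cv2.resize(S.im[y-25:y+25,x-25:x+25],None,fx=8,fy=8,interpolation=cv2.INTER_CUBIC),(int((f[0]-x+25.5)*8),int((f[1]-y+25.5)*8)),3,(0,0,255),-1),alpha=1.5))
arm.job_done()
E
```

```text
[440.4059 226.4798] [ 0.4788 -0.2003  0.148 ] [ 0.4841 -0.2111  0.103 ]
[406.9147 224.8715] [ 0.4811 -0.1448  0.148 ] [ 0.4866 -0.1525  0.103 ]
fixed minus placed 0.10112649377693546
side pred tab top [392.4997 137.4938]
the job is handed in; nothing more can be done
```

View pics/fin.png

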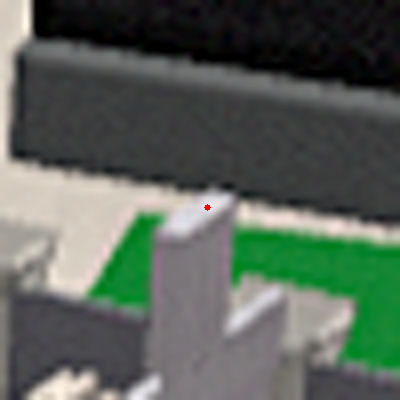

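I took the middle-sized divider (measured at 119 mm wide) from the rack's farthest slot. I lowered it in the grip down the tray's empty guides until it touched the floor, let go, backed off and handed the job in at about 18 s.

**Final checks**
- **Touch-down:** the wrist force rose to about 6 N at a tool height of 0.0835 m. I had predicted 0.0836 m for fully home.
- **Seated position:** in the top view the placed tab is 101 mm from the fixed divider's tab (100 mm nominal). The tab top projected at its seated height lands on it in the side view.
- **Guides and rack:** both guides hold the plate. The narrow and wide dividers still stand in the rack.

**What disagreed**
- **Fingertip height:** both cameras put the fingertips about 25 mm higher than the reported TCP. I set the grasp height from the images, and used only the reported change in height to lower the divider.
- **Final tab check:** in that top view, one of the tab's two visible segments was mixed with the plate edge. The 101 mm figure is therefore good to a couple of millimetres, and its single-region position was off by about 10 mm across the width. The two views and the contact height agree well.

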